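Tag out and pull the fuse carrier

ROBOT

A 6-joint arm with a two-finger parallel gripper is mounted at the origin on a cart in front of the work surface, level with it; the furniture and walls round the work are solid. World frame = base frame: x ahead of the robot, y to its left, z up, the work surface at z = 0. Lengths are in mm, angles in rad, forces in N, time in s.
With the tool pointing down it reaches from about 275 to 825 mm from the base axis. Payload 4.9 kg.
Tool frame: the origin (TCP) lies midway between the tips of the shut fingers; the grasp point (between the pads) lies 19 mm behind it; z points along the fingers, y is the direction in which the jaws open and shut (so a half turn about z gives the same grasp; the last joint's range is limited). The gripper opens to 85 mm and grips with 20 to 120 N. Pads are 22 mm wide; open, the fingers measure 114 mm over their backs; the gripper's body (76 mm by 85 mm) begins 54 mm behind the grasp point. The pads swing forward as they close: fully open they stand 13 mm farther back than shut.
Start: joints at [-1.394, 0.326, -0.193, 1.052, 0, 1.437], TCP at [168.213, -523.663, 231.281] pointing down, gripper open.
Joint ranges: [-2.65, 2.65], [-0.97, 1.79], [-1.3, 1.35], [-1.93, 2.1], [-1.47, 1.37], [-3.14, 3.14]. Speed limits (rad/s): [2.57, 2.57, 3.14, 3.14, 3.14, 3.14].

INTERFACE

Orientations are given as a rotation vector (axis times angle).
In Python, from plant import r, imaging, nets gives the robot as it stands.
- The arm moves only by the shell command python3 -m crank 'ROWS' [FORCE]. ROWS is a JSON object of lists of equal length, an entry for each row: "linear": the shift along the tool's x, y, z in mm, a list of three; "dr": the turn, a rotation vector about the tool's x, y, z in rad, a list of three; "fingers": the opening in per cent of the stroke, from 0 (shut) to 100 (fully open). In form: {"linear": [[x, y, z], ...], "dr": [[rx, ry, rz], ...], "fingers": [fingers, ...]}. A call has 1 to 5 rows; each row is the pose to reach, as a shift and turn from the pose measured when the call began, along the tool's axes at that moment; what a row does not reach only later rows make up. A row lasts 1/12 s, in which the tool goes at most 41.7 mm and 7.16 degrees, less where a joint would pass 70% of its speed; a pose out of reach is approached as far as the arm can. A call with a gripper value outside its range is refused whole. The fingers move at their own pace and stop on an object; FORCE is the grip in N (left out, the last holds). Time passes only in rows, so rows that repeat a pose let the fingers close. It gives the time, the measured TCP pose, the force and the opening at its end, in the units of the state.
- r.sense(): the state, without advancing time (a new reading comes with each control period).
- imaging.read_camera(name): name is "side" or "top" or "wrist"; returns the picture (480x640x3 uint8, red, green, blue); there is no depth.
- imaging.camera_params(name): a dict with "mtx" (3x3 intrinsics, pixels), "world_to_cam" (4x4, takes a point from world to camera coordinates); the wrist camera has in their place "hand_eye" (4x4, takes a point from camera to tool coordinates, whose origin is the TCP and whose axes are the flange's). Camera axes: x right, y down, z forward; pixel columns grow to the right and rows downward; lengths in mm; the calibration is good to about 2 mm. A picture is of the moment at which its call begins: read the wrist's pose just before it. camera_params takes no time and is no camera call.
- r.close_job(): hands the job in, once; it reports no verdict.
Trained networks look in the newest picture that a camera, given by its name, has taken for a name from the list of things; names that differ only in an ending like _2 or _b are one class to them, and where a whole thing is asked for, a point or a joint stands for the part that bears it (a point fixed in the world has none). Each returns a list of dicts, best first, with "confidence" (0 to 1); they miss things now and then, are a little off and sometimes report something else, mostly with a low value. They report only what shows in the picture. A call takes as long as a camera call. They do not tell look-alikes from the thing itself.
- nets.recognise(camera, target): "location" ([x, y, z] in mm, in the coordinates of the camera as it stood for that picture, good to about 4 mm: the middle of the surface that is visible of it).
- nets.pinpoint(camera, target): "location" ([x, y, z] in mm, in the coordinates of the camera as it stood for that picture, good to about 4 mm: a listed point, or the origin of a listed thing).
The state is a dict: "clock": time; "qpos": joint angles; "joint_vel": joint speeds; "tau": joint torques, N m; "eef_pos": TCP position; "tcp_rot": TCP orientation; "force": force on the tool from outside, world axes, zero at the start; "moment": the same for the moment, N m; "opening": finger opening in mm.
Only numpy, scipy, OpenCV 4.12 (cv2) and the standard library are available. Lean on these libraries where they do the work, as an engineer would, in place of code of your own. Each camera call takes 0.05 s, during which the arm holds its last target.

TASK

Isolate the bench supply: first lay the eye of the loose lock-out tag over the upright post of the fuse base so that the tag hangs there by itself. Then pinch the two side catches of the fuse carrier together, draw the carrier straight up out of the base and finish while holding it upright by the catches, still pinched, in the air with its underside at least 5 cm above the top of the base; do not let go. Leave the other things on the bench where they are.

Things in the scene. Friction and masses are not known exactly. Their poses are not given: they have to be found in the camera images.
- fuse_base: grey fuse base fixed to the bench, 150 (x) x 84 (y) x 45 mm high; ears and a cable gland stick out up to 16 mm. Origin: centre of its underside, on the bench; z up. In its frame the well with the carrier is centred at x = -30 mm, y = 0; the tag post stands at x = +47 mm, y = 0. Its place and yaw (up to about 20 degrees) vary; base and tag may change places.
- post_tip (a point): tip of the tag post, 91 mm above the bench: upright steel pin, 10 mm diameter, tapered tip, rising 38 mm from a collar (26 mm diameter) whose top is 53 mm above the bench. Axes as those of the base.
- tag_eye (a point): centre of the tag's eye (half-way through its thickness): round hole of 18 mm diameter in a ring of 40 mm outer diameter, 10 mm thick. x points from shank to eye, z up. Let go over the post, the tag drops to the collar and droops by up to about 30 degrees. Pointing sideways (along the base's y) it keeps clear of the carrier.
- tag_grip (a point): centre of the tag's shank (half-way through its thickness): flat bare metal plate 64 (x) x 30 (y) x 10 mm thick, about 70 g with the eye, lying loose on the bench. The eye's centre is 50 mm from here along x. z up.
- carrier_grip (a point): midway between the carrier's two catch tabs, 60 mm above its underside, 68 mm above the bench while seated. A grey tab 26 wide (x), 6 thick, stands at the +y and -y side of a black core 32 (x) x 26 mm (y); tabs and core reach from 45 to 81 mm above the bench. 54 mm over the tabs at rest, 40 mm pinched fully in. Axes as the base's.
- carrier_foot (a point): centre of the underside of the black fuse carrier (72 mm long, about 0.22 kg), 8 mm above the bench while seated, 60 mm below the grip point. Its bottom 37 mm sit in the well with 1.5 to 2 mm play.
- catch_left (a joint): inward travel of the catch at the carrier's +y side, m: 0 at rest, 0.007 fully in (a firm stop). Spring: about 2.5 N to start, 6.6 N fully in. Its tooth holds the carrier under a lip of the base until it is 3.5 to 5 mm in; the carrier cannot be drawn otherwise.
- catch_right (a joint): the same for the catch at the -y side.
- needle_file: bystander: needle file, 160 mm long, lying. Origin: centre of its underside
- solder_tin: bystander: round tin, 44 mm across, 20 high. Origin: centre of its underside
- iron_weight: bystander: black iron weight with a ring, 63x63x94 mm, standing. Origin: centre of its underside
- flux_bottle: bystander: small dropper bottle, 24 mm across, 75 high, standing. Origin: centre of its underside
- pliers: bystander: flat-nose pliers, 120 mm long, lying. Origin: centre of its underside
Mind the look-alikes: they are no part of the job. What is shaped like the part that bears carrier_grip but turquoise is not meant.

How it is judged:
By the outcome, as a careful person would: the job done as asked, in the order asked, and still so for the second after the job is handed in, while the arm keeps its last pose, push and grip.
It also fails if it takes over 48 s, if anything falls off the work surface, if the arm or the gripper's body presses on something with over 40 N, if the wrist force passes 120 N, or if a joint passes its speed limit or range.

## Working session

There is one attempt and no reset: what is moved stays moved. The work goes in short steps, Python scripts to look and compute and a shell command to move; the robot and the scene stay as the last step left them, time stands still between calls to the robot, and variables do not carry over. Pictures are saved under pics/ and viewed, and the job is handed in when it is done.

```bash
ls; mkdir -p pics
python3 - <<'E'
from plant import r, imaging, nets
import cv2,numpy as np
s=r.sense(); print(s)
for c in ["top","side"]:
    im=imaging.read_camera(c); cv2.imwrite(f"pics/{c}0.png",im[:,:,::-1])
    p=imaging.camera_params(c); W=np.array(p["world_to_cam"]); Wi=np.linalg.inv(W)
    print(c,np.round(Wi[:3,3]))
    for t in ["fuse_base","post_tip","tag_eye","tag_grip","carrier_grip"]:
        for d in nets.pinpoint(c,t)[:3]:
            print(t,round(d["confidence"],2),np.round((Wi@np.r_[d["location"],1])[:3],1))
print(r.sense()["clock"])
E
```

```text
pics
{'clock': 0.0, 'qpos': array([-1.39422431e+00,  3.26983924e-01, -1.93618126e-01,  1.05198750e+00,
       -2.36459249e-05,  1.43659053e+00]), 'joint_vel': array([-3.61777658e-04, -5.15777700e-04, -1.12541751e-03, -1.03695833e-03,
       -9.54574426e-04,  3.89991992e-05]), 'tau': array([ 5.35283343e-04, -4.43401515e+01,  2.62439167e+01,  1.53474463e-02,
       -1.60024829e-04,  1.51623844e-06]), 'eef_pos': array([ 168.08436258, -523.0572332 ,  230.46703495]), 'tcp_rot': array([-3.10197018e+00, -4.85929124e-01,  9.67433232e-05]), 'force': array([0.33868812, 0.57268194, 0.51990949]), 'moment': array([ 0.00878487, -0.04312444,  0.00861841]), 'opening': 85.35214657731503}
top [ 474. -290. 1032.]
fuse_base 0.86 [500.  -88.7   1.3]
post_tip 0.75 [549.7 -90.1  87.2]
tag_eye 0.98 [ 504.8 -350.1    3.6]
tag_grip 0.92 [ 456.1 -345.     8. ]
carrier_grip 0.68 [ 583.4 -439.5   61. ]
carrier_grip 0.65 [470.2 -80.   69.2]
side [374. 349. 678.]
fuse_base 0.93 [500.  -78.9   1.7]
post_tip 0.8 [550.7 -87.3  91.7]
tag_eye 0.76 [ 507.5 -345.7    1.5]
tag_grip 0.86 [ 455.  -336.4    4.2]
carrier_grip 0.79 [ 579.5 -444.3   62.3]
carrier_grip 0.75 [467.6 -80.5  66.4]
0.6
```

View pics/top0.png

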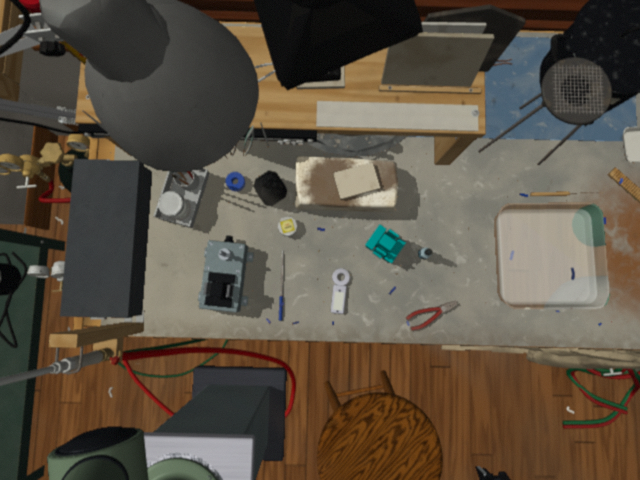

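View pics/side0.png

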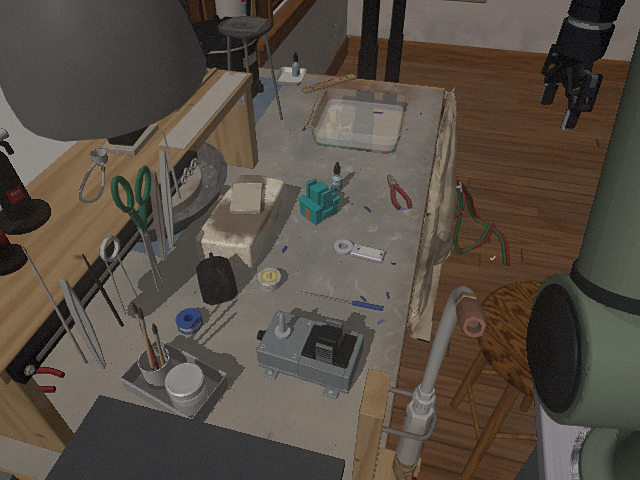

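The top view shows the base around (224,275), the tag's eye at (341,277) with its shank at (339,297), and the turquoise look-alike at (386,243). In the side view the eye is at (343,246) and the post at (282,325). Both networks agree with this. The tag needs about +90° of yaw so that its shank points to −y beside the base. I'll write the helper next and look from above the tag.

```bash
cat > h.py <<'E'
from plant import r, imaging, nets
import cv2,numpy as np
from scipy.spatial.transform import Rotation as R
def pose():
    s=r.sense(); return np.array(s["eef_pos"]),R.from_rotvec(s["tcp_rot"]),s
def down(yaw): # tool x at yaw, z down
    return R.from_euler("z",yaw,degrees=True)*R.from_euler("x",180,degrees=True)
def go(x,y,z,yaw):
    p,q,s=pose(); d=q.inv().apply(np.array([x,y,z])-p); w=(q.inv()*down(yaw)).as_rotvec()
    print("LIN",np.round(d,1),"DR",np.round(w,3),"deg",round(np.degrees(np.linalg.norm(w)),1),"|d|",round(np.linalg.norm(d)),"t",round(s["clock"],2))
def show():
    p,q,s=pose(); x=q.as_matrix(); print("pos",p.round(1),"yaw",np.degrees(np.arctan2(x[1,0],x[0,0])).round(2),"z",x[:,2].round(3),"F",np.round(s["force"],1),"M",np.round(s["moment"],2),"op",round(s["opening"],1),"q6",s["qpos"].round(2),"t",round(s["clock"],2))
def cam2world(c):
    P=imaging.camera_params(c)
    if c=="wrist":
        p,q,_=pose(); T=np.eye(4);T[:3,:3]=q.as_matrix();T[:3,3]=p
        return T@np.array(P["hand_eye"]),np.array(P["mtx"])
    return np.linalg.inv(np.array(P["world_to_cam"])),np.array(P["mtx"])
def px2w(u,v,z,T,K):
    d=T[:3,:3]@np.linalg.inv(K)@np.array([u,v,1.]); o=T[:3,3]; return o+d*(z-o[2])/d[2]
def w2px(P,T,K):
    c=np.linalg.inv(T)@np.r_[P,1]; u=K@c[:3]; return u[:2]/u[2]
def snap(c,name):
    T,K=cam2world(c); im=imaging.read_camera(c); cv2.imwrite(f"pics/{name}.png",im[:,:,::-1]); return im,T,K
def pin(c,ts,T):
    for t in ts:
        for d in nets.pinpoint(c,t)[:2]: print(c,t,round(d["confidence"],2),np.round((T@np.r_[d["location"],1])[:3],1))
E
python3 -c "
from h import *
show(); print(np.round(imaging.camera_params('wrist')['hand_eye'],2)); go(440,-342,230,-8)"
```

```text
pos [ 168.2 -523.7  231.3] yaw 17.81 z [ 0. -0. -1.] F [-0.2 -0.1 -0.2] M [0.   0.05 0.03] op 85.3 q6 [-1.39  0.33 -0.19  1.05  0.    1.44] t 0.6
[[   0.     -0.96   -0.28   70.69]
 [   1.      0.     -0.     -0.57]
 [   0.     -0.28    0.96 -142.89]
 [   0.      0.      0.      1.  ]]
LIN [314.3 -89.8   1.3] DR [ 0.   -0.    0.45] deg 25.8 |d| 327 t 0.6
```

```bash
python3 -m crank '{"linear":[[40,-11,0],[80,-23,0],[120,-34,0],[160,-46,0],[200,-57,0]],"dr":[[0,0,0.06],[0,0,0.12],[0,0,0.17],[0,0,0.23],[0,0,0.29]],"fingers":[75,75,75,75,75]}' 30; python3 -c "
from h import *
show(); go(440,-342,230,-8)"
```

```text
clock: 1.02
eef_pos: [342.4, -407.0, 231.5]
tcp_rot: [3.141, 0.027, 0.0]
force: [-0.5, -0.7, 0.3]
opening: 64.3
pos [ 342.4 -407.   231.5] yaw 0.98 z [ 0. -0. -1.] F [-0.5 -0.7  0.3] M [ 0.   -0.05 -0.  ] op 64.3 q6 [-1.01  0.29 -0.24  1.04  0.    2.11] t 1.02
LIN [ 98.7 -63.3   1.5] DR [ 0.    -0.     0.157] deg 9.0 |d| 117 t 1.02
```

```bash
python3 -m crank '{"linear":[[33,-21,0],[66,-42,0],[98,-63,1],[98,-63,1],[98,-63,1]],"dr":[[0,0,0.06],[0,0,0.12],[0,0,0.157],[0,0,0.157],[0,0,0.157]],"fingers":[75,75,75,75,75]}'; python3 -c "
from h import *
show(); im,T,K=snap('wrist','w1'); pin('wrist',['tag_eye','tag_grip'],T)"
```

```text
clock: 1.43
eef_pos: [440.7, -340.9, 230.3]
tcp_rot: [3.134, -0.213, -0.0]
force: [0.6, -0.3, 0.1]
opening: 63.9
pos [ 440.7 -340.9  230.3] yaw -7.76 z [-0. -0. -1.] F [ 0.6 -0.3  0.1] M [-0.04 -0.   -0.02] op 63.9 q6 [-0.79  0.34 -0.18  1.06 -0.    2.49] t 1.43
wrist tag_eye 0.84 [ 501.7 -341.     3.4]
wrist tag_eye 0.72 [ 5.623e+02 -5.266e+02  3.000e-01]
wrist tag_grip 0.94 [ 454.1 -339.    10.7]
```

View pics/w1.png

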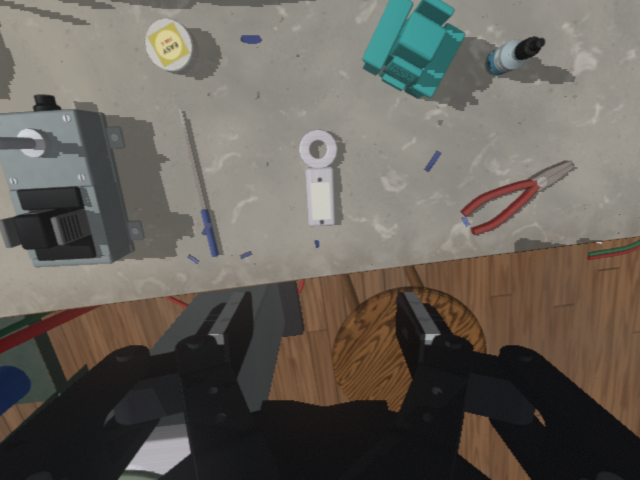

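The tag is seen clearly: hole at about (319,149), shank end at (322,225). I'll fit the eye and shank on the z=10 plane.

Run:
```python
from h import *
T,K=cam2world('wrist'); im=cv2.imread('pics/w1.png')
hsv=cv2.cvtColor(im,cv2.COLOR_BGR2HSV); m=((hsv[...,2]>185)).astype(np.uint8); 
m[:, :285]=0; m[:,355:]=0; m[:120]=0; m[240:]=0
m=cv2.morphologyEx(m,cv2.MORPH_OPEN,np.ones((3,3)))
c,h=cv2.findContours(m,cv2.RETR_CCOMP,cv2.CHAIN_APPROX_NONE)
i=max(range(len(c)),key=lambda k:cv2.contourArea(c[k])); print(cv2.boundingRect(c[i]),cv2.contourArea(c[i]))
for k in range(len(c)):
    if cv2.contourArea(c[k])>20: print(k,h[0][k],cv2.minEnclosingCircle(c[k]),cv2.contourArea(c[k]))
P=np.array([px2w(u,v,10,T,K)[:2] for u,v in c[i][:,0]],np.float32)
far=P[np.argsort(P[:,0])]
print(cv2.minAreaRect(P), P.min(0),P.max(0))
for z in (0,10): print(z,px2w(319,149,z,T,K))
sh=P[(P[:,0]<475)]; print(cv2.minAreaRect(sh), cv2.boxPoints(cv2.minAreaRect(sh)))
ring=P[P[:,0]>497]; print(cv2.minEnclosingCircle(ring))
```

```text
(307, 170, 24, 50) 887.5
1 [ 2  0 -1 -1] ((318.5, 194.0), 26.613065719604492) 887.5
3 [-1  2 -1 -1] ((316.7664794921875, 148.34132385253906), 17.391937255859375) 305.0
((456.51263427734375, -339.563720703125), (24.172714233398438, 53.687164306640625), 84.8161392211914) [ 429.19174 -352.1477 ] [ 484.2433 -325.2846]
0 [ 503.48016207 -346.41729089    0.        ]
10 [ 503.61193543 -346.58206493   10.        ]
((452.1947937011719, -339.1719970703125), (24.172714233398438, 45.01609802246094), 84.8161392211914) [[ 428.68677 -349.17526]
 [ 473.51874 -353.24258]
 [ 475.70282 -329.16873]
 [ 430.87085 -325.1014 ]]
((0.0, 0.0), 0.0)
```

```bash
python3 -c "
from h import *
go(449,-339.5,30,-6.5)"
```

```text
LIN [  9.9  -4.9 200.5] DR [ 0.     0.    -0.027] deg 1.6 |d| 201 t 1.58
```

```bash
python3 -m crank '{"linear":[[4,0,40],[8,-3,80],[9,-3,120],[9,-3,160],[9,-3,190]],"dr":[[0,0,-0.027],[0,0,-0.027],[0,0,-0.027],[0,0,-0.027],[0,0,-0.027]],"fingers":[58,58,58,58,58]}'; python3 -c "
from h import *
show(); im,T,K=snap('wrist','w2'); pin('wrist',['tag_eye','tag_grip'],T);go(449,-339.5,1,-6.5)"
```

```text
clock: 2.0
eef_pos: [445.4, -341.6, 37.7]
tcp_rot: [-3.135, 0.183, 0.003]
force: [-0.6, 0.1, -0.3]
opening: 49.8
pos [ 445.4 -341.6   37.7] yaw -6.68 z [-0.002  0.001 -1.   ] F [-0.6  0.1 -0.3] M [-0.    0.03  0.01] op 49.8 q6 [-0.79  0.55 -0.4   0.63 -0.    2.47] t 2.0
wrist tag_eye 0.66 [ 507.2 -343.3    3.3]
wrist tag_grip 0.91 [ 458.2 -337.1    5.8]
LIN [ 3.9 -1.6 37.7] DR [-0.003  0.005 -0.003] deg 0.4 |d| 38 t 2.15
```

View pics/w2.png

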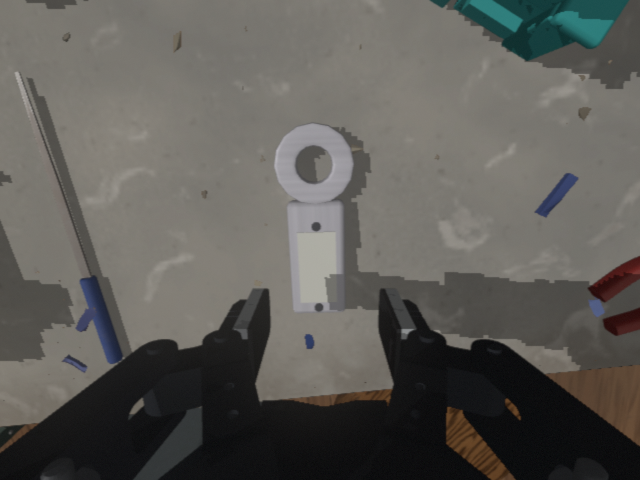

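The tag is between the jaws' line: hole at (313,163), shank far end at (319,308), fingertips clear on both sides at x≈258 and 390.

```bash
python3 -c "
from h import *
T,K=cam2world('wrist')
a=px2w(313.5,162,10,T,K);b=px2w(318.5,309,10,T,K);print(a,b,np.linalg.norm(a-b),np.degrees(np.arctan2((a-b)[1],(a-b)[0])))
e=a[:2]; d=(a-b)[:2]; d/=np.linalg.norm(d); g=e-56*d; print(g); go(g[0],g[1],1,np.degrees(np.arctan2(d[1],d[0])))"
```

```text
[ 506.89784385 -342.36533912   10.        ] [ 426.68658865 -335.23811148   10.        ] 80.52728006812016 -5.07772146511581
[ 451.11761276 -337.40894736]
LIN [ 5.8 -3.9 37.7] DR [-0.003  0.005 -0.028] deg 1.6 |d| 38 t 2.15
```

```bash
python3 -m crank '{"linear":[[6,-4,12],[6,-4,25],[6,-4,32],[6,-4,37],[6,-4,37]],"dr":[[-0.003,0.005,-0.028],[-0.003,0.005,-0.028],[-0.003,0.005,-0.028],[-0.003,0.005,-0.028],[-0.003,0.005,-0.028]],"fingers":[58,58,58,58,58]}'; python3 -c "
from h import *
show()"
```

```text
clock: 2.57
eef_pos: [451.4, -338.2, 2.5]
tcp_rot: [3.138, -0.14, 0.002]
force: [-0.6, 1.2, 0.2]
opening: 49.4
pos [ 451.4 -338.2    2.5] yaw -5.1 z [ 0.001 -0.001 -1.   ] F [-0.6  1.2  0.2] M [-0.01  0.03  0.05] op 49.4 q6 [-0.77  0.6  -0.42  0.55  0.    2.46] t 2.57
```

```bash
python3 -m crank '{"linear":[[0,0,1],[0,0,1],[0,0,1],[0,0,1],[0,0,1]],"dr":[[0,0,0],[0,0,0],[0,0,0],[0,0,0],[0,0,0]],"fingers":[20,20,20,20,20]}' 45; python3 -c "
from h import *
show()"
```

```text
clock: 2.98
eef_pos: [452.1, -339.2, 2.8]
tcp_rot: [3.136, -0.14, 0.004]
force: [-1.5, -0.4, 6.4]
opening: 28.3
pos [ 452.1 -339.2    2.8] yaw -5.11 z [ 0.002 -0.003 -1.   ] F [-1.5 -0.4  6.4] M [-0.01  0.22 -0.04] op 28.3 q6 [-0.77  0.6  -0.42  0.55 -0.    2.46] t 2.98
```

```bash
python3 -m crank '{"linear":[[0,0,-10],[0,0,-40],[0,0,-80],[0,0,-120],[0,0,-120]],"dr":[[0,0,0],[0,0,0],[0,0,0],[0,0,0],[0,0,0]],"fingers":[20,20,20,20,20]}' 60; python3 -c "
from h import *
show(); im,T,K=snap('wrist','w3'); pin('wrist',['tag_eye','tag_grip'],T)"
```

```text
clock: 3.4
eef_pos: [455.6, -342.2, 131.4]
tcp_rot: [3.127, -0.139, 0.019]
force: [1.8, -1.2, -0.3]
opening: 28.0
pos [ 455.6 -342.2  131.4] yaw -5.09 z [ 0.012 -0.012 -1.   ] F [ 1.8 -1.2 -0.3] M [-0.04 -0.03  0.05] op 28.0 q6 [-0.77  0.43 -0.3   0.82 -0.    2.46] t 3.4
wrist tag_eye 0.31 [ 458.3 -343.2  135.9]
wrist tag_grip 0.81 [ 457.3 -340.2  133.3]
```

View pics/w3.png

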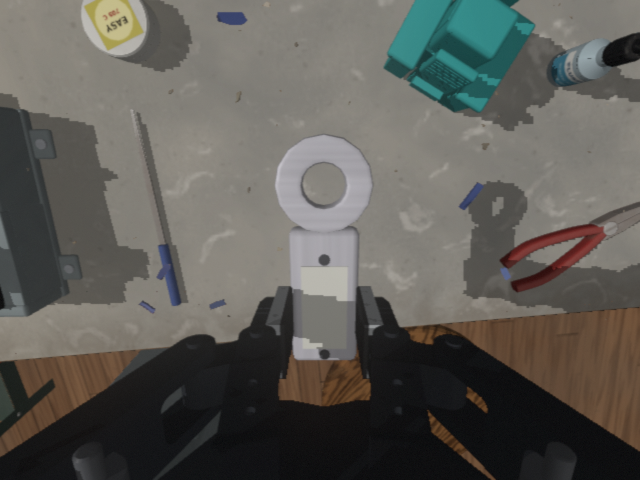

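The tag is held: hole at (324,185), ring 275–372 wide, shank end at about (324,358). It looks aligned with the jaws. I'll work out the eye in tool coordinates and see how level it is.

Run:
```python
from h import *
P=imaging.camera_params('wrist');K=np.array(P['mtx']);H=np.array(P['hand_eye'])
im=cv2.imread('pics/w3.png'); g=cv2.cvtColor(im,cv2.COLOR_BGR2HSV)
m=((g[...,2]>150)&(g[...,1]<40)).astype(np.uint8); m[:,:260]=0;m[:,390:]=0;m[:125]=0;m[380:]=0
m=cv2.morphologyEx(m,cv2.MORPH_OPEN,np.ones((3,3)))
c,h=cv2.findContours(m,cv2.RETR_CCOMP,cv2.CHAIN_APPROX_NONE)
for k in range(len(c)):
    if cv2.contourArea(c[k])>500: print(h[0][k],cv2.boundingRect(c[k]),cv2.fitEllipse(c[k]))
print(K)
for z in (0,-4,-8,-12): # tool z of top face
    d=H[:3,:3]@np.linalg.inv(K)
    f=lambda u,v:(lambda w:H[:3,3]+w*(z-H[2,3])/w[2])(d@np.array([u,v,1]))
    e=f(323.5,185);b=f(324.5,359);l=f(276,185);rr=f(372,185);print(z,e.round(1),b.round(1),'L',np.linalg.norm(e-b).round(1),'ringW',np.linalg.norm(l-rr).round(1))
```

```text
[-1  2  4 -1] (275, 135, 97, 166) ((322.912353515625, 208.8168182373047), (87.16783142089844, 176.33673095703125), 178.75621032714844)
[-1  4 -1  3] (298, 160, 50, 50) ((322.7046813964844, 184.71400451660156), (47.93959426879883, 48.971519470214844), 11.448172569274902)
[[337.79434755   0.         323.94378031]
 [  0.         337.79434755 242.59104491]
 [  0.           0.           1.        ]]
0 [53.8 -0.5  0. ] [-30.9   0.1   0. ] L 84.7 ringW 40.3
-4 [54.3 -0.5 -4. ] [-28.1   0.1  -4. ] L 82.3 ringW 39.2
-8 [54.7 -0.5 -8. ] [-25.2   0.1  -8. ] L 80.0 ringW 38.1
-12 [ 55.2  -0.5 -12. ] [-22.4   0.1 -12. ] L 77.6 ringW 36.9
```

```bash
python3 -c "
from h import *
show();go(538,-200,200,84)"
```

```text
pos [ 452.  -338.9  123.7] yaw -5.1 z [ 0.003 -0.004 -1.   ] F [-0.1  1.  -0.9] M [0.03 0.04 0.03] op 28.1 q6 [-0.77  0.44 -0.31  0.81 -0.    2.46] t 3.55
LIN [  73.6 -145.7  -76.6] DR [ 0.006 -0.    -1.555] deg 89.1 |d| 180 t 3.55
```

```bash
python3 -m crank '{"linear":[[6,-11,-15],[12,-23,-30],[18,-34,-45],[24,-45,-60],[30,-57,-77]],"dr":[[0,0,-0.12],[0,0,-0.24],[0,0,-0.36],[0,0,-0.48],[0,0,-0.6]],"fingers":[20,20,20,20,20]}'; python3 -c "
from h import *
show();go(538,-200,200,84)"
```

```text
clock: 3.97
eef_pos: [485.5, -283.0, 198.8]
tcp_rot: [3.037, 0.802, -0.001]
force: [0.0, -0.3, -1.9]
opening: 28.0
pos [ 485.5 -283.   198.8] yaw 29.6 z [-0.    -0.001 -1.   ] F [ 0.  -0.3 -1.9] M [ 0.02 -0.02 -0.05] op 28.0 q6 [-0.66  0.37 -0.21  0.99 -0.    1.97] t 3.97
LIN [ 86.6 -46.3  -1.3] DR [ 0.     0.001 -0.95 ] deg 54.4 |d| 98 t 3.97
```

```bash
python3 -m crank '{"linear":[[11,-6,-1],[22,-12,-1],[33,-18,-1],[44,-24,-1],[55,-30,-1]],"dr":[[0,0,-0.12],[0,0,-0.24],[0,0,-0.36],[0,0,-0.48],[0,0,-0.6]],"fingers":[20,20,20,20,20]}'; python3 -c "
from h import *
show();go(538,-200,200,84)"
```

```text
clock: 4.38
eef_pos: [517.5, -228.4, 197.6]
tcp_rot: [-2.657, -1.67, 0.004]
force: [0.9, 0.5, -0.8]
opening: 27.7
pos [ 517.5 -228.4  197.6] yaw 64.31 z [-0.004  0.001 -1.   ] F [ 0.9  0.5 -0.8] M [-0.01  0.01 -0.02] op 27.7 q6 [-0.55  0.38 -0.2   0.99 -0.    1.47] t 4.38
LIN [34.5  6.1 -2.4] DR [-0.004 -0.    -0.344] deg 19.7 |d| 35 t 4.38
```

```bash
python3 -m crank '{"linear":[[12,2,-2],[24,4,-2],[34,6,-2],[34,6,-2],[34,6,-2]],"dr":[[0,0,-0.12],[0,0,-0.24],[0,0,-0.344],[0,0,-0.344],[0,0,-0.344]],"fingers":[20,20,20,20,20]}'; python3 -c "
from h import *
show(); im,T,K=snap('wrist','w4'); pin('wrist',['post_tip','carrier_grip','fuse_base','tag_eye'],T)
imaging.read_camera('top')
pin('top',['post_tip','carrier_grip'],cam2world('top')[0]);imaging.read_camera('side')
pin('side',['post_tip','carrier_grip'],cam2world('side')[0])"
```

```text
clock: 4.8
eef_pos: [536.8, -199.7, 197.9]
tcp_rot: [-2.331, -2.096, 0.006]
force: [0.6, 0.4, -0.2]
opening: 27.9
pos [ 536.8 -199.7  197.9] yaw 83.93 z [-0.007  0.003 -1.   ] F [ 0.6  0.4 -0.2] M [-0.01 -0.01  0.01] op 27.9 q6 [-0.48  0.4  -0.18  1.01 -0.    1.19] t 4.8
wrist post_tip 0.86 [546.1 -87.1  86.2]
wrist carrier_grip 0.73 [468.4 -80.9  68.6]
wrist fuse_base 0.77 [503.3 -80.6   3.2]
top carrier_grip 0.98 [ 585.3 -438.9   59.2]
side post_tip 0.32 [ 430.1 -553.1    2.2]
side carrier_grip 0.89 [ 578.  -442.3   56.2]
side carrier_grip 0.7 [470.9 -77.9  66.4]
```

View pics/w4.png

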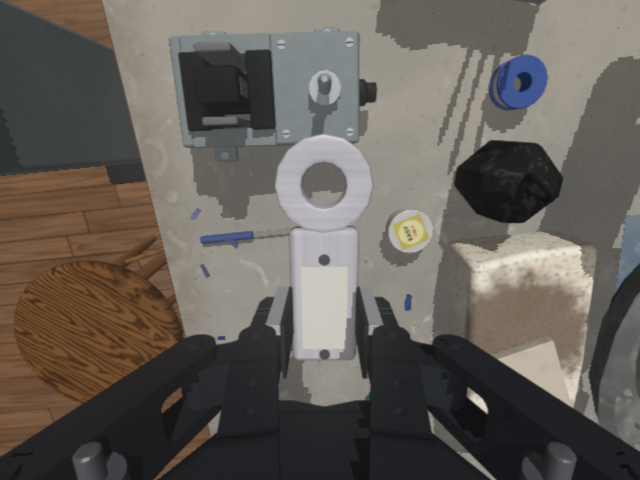

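Base is at (172–360, 31–147), post tip at about (324,78), collar (325,88), tag ring still at (324,184). Next I'll zoom for post tip pixels.

Run:
```python
import cv2
im=cv2.imread('pics/w4.png'); cv2.imwrite('pics/w4z.png',cv2.resize(im[20:170,160:390],None,fx=3.4,fy=3.4,interpolation=cv2.INTER_CUBIC))
```

```text
(no output)
```

View pics/w4z.png

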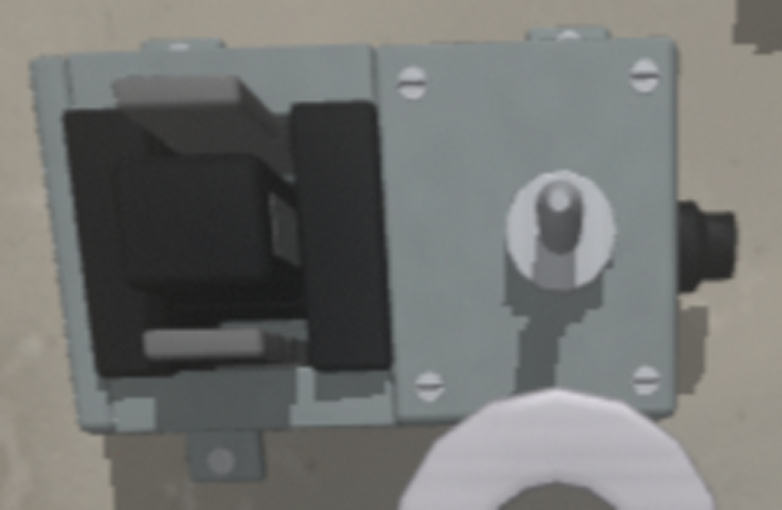

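Run:
```python
from h import *
T,K=cam2world('wrist'); show()
f=lambda u,v,z:px2w(160+u/3.4,20+v/3.4,z,T,K).round(1)
print('tip',f(559,196,91),'collar',f(560,230,53))
for c in [(676,38),(675,414),(33,60),(82,430)]: print(f(*c,45))
print('screws',f(412,83,45),f(644,76,45),f(430,386,45),f(646,380,45))
print('tabs81', f(178,80,81),f(203,335,81),'core',f(190,222,81))
```

```text
pos [ 537.6 -200.6  199.7] yaw 84.0 z [-0.004  0.001 -1.   ] F [ 0.5 -0.2 -0.6] M [-0.02 -0.01 -0.01] op 27.6 q6 [-0.49  0.4  -0.17  1.01 -0.    1.19] t 5.35
tip [548.5 -86.1  91. ] collar [548.5 -86.8  53. ]
[579.1 -48.3  45. ]
[ 572.7 -130.3   45. ]
[431.8 -37.3  45. ]
[ 425.2 -118.8   45. ]
screws [517.8 -51.   45. ] [571.2 -55.2  45. ] [ 513.1 -117.4   45. ] [ 566.2 -121.5   45. ]
tabs81 [474. -55.  81.] [ 469.8 -103.5   81. ] core [471.3 -81.3  81. ]
```

```bash
python3 -c "
from h import *
go(544.6,-140.4,125,85.7)"
```

```text
LIN [60.5  0.9 74.7] DR [-0.004 -0.001 -0.03 ] deg 1.7 |d| 96 t 5.35
```

```bash
python3 -m crank '{"linear":[[18,0,22],[36,1,45],[54,1,65],[60.5,1,75],[60.5,1,75]],"dr":[[-0.004,0,-0.03],[-0.004,0,-0.03],[-0.004,0,-0.03],[-0.004,0,-0.03],[-0.004,0,-0.03]],"fingers":[20,20,20,20,20]}';python3 -m crank '{"linear":[[0,0,0]],"dr":[[0,0,0]],"fingers":[20]}'; python3 -c "
from h import *
show(); im,T,K=snap('wrist','w5'); pin('wrist',['post_tip','tag_eye'],T)
snap('side','s5')"
```

```text
clock: 5.77
eef_pos: [542.9, -138.5, 122.5]
tcp_rot: [-2.297, -2.136, 0.002]
force: [-0.3, -0.1, -1.2]
opening: 28.0
clock: 5.85
eef_pos: [543.4, -139.0, 123.0]
tcp_rot: [-2.297, -2.137, 0.003]
force: [-0.3, -0.7, 0.0]
opening: 27.9
pos [ 543.4 -139.   123. ] yaw 85.85 z [-0.004  0.002 -1.   ] F [-0.3 -0.7  0. ] M [-0.05 -0.04 -0.05] op 27.9 q6 [-0.38  0.44 -0.31  0.82  0.    1.26] t 5.85
wrist post_tip 0.97 [544.4 -88.1  85.6]
```

View pics/w5.png

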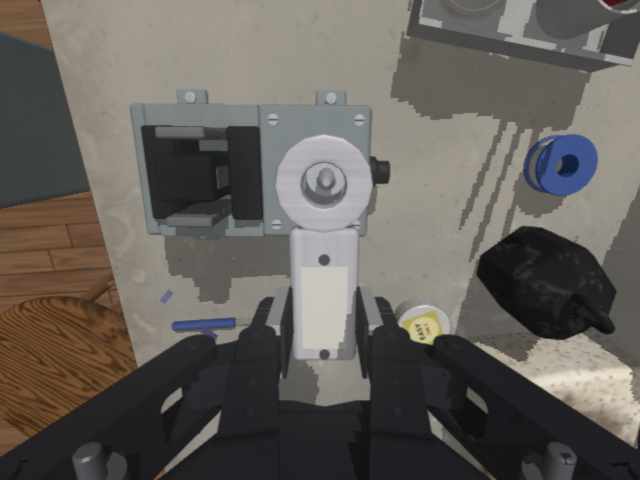

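View pics/s5.png

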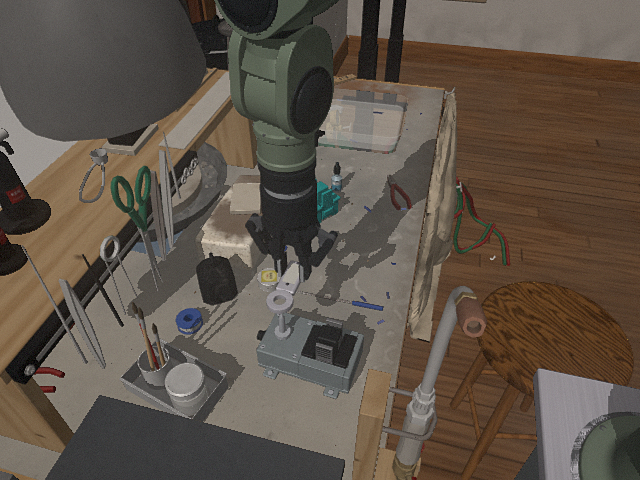

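Run:
```python
import cv2
im=cv2.imread('pics/w5.png'); cv2.imwrite('pics/w5z.png',cv2.resize(im[130:240,265:385],None,fx=5,fy=5,interpolation=cv2.INTER_CUBIC))
```

```text
(no output)
```

View pics/w5z.png

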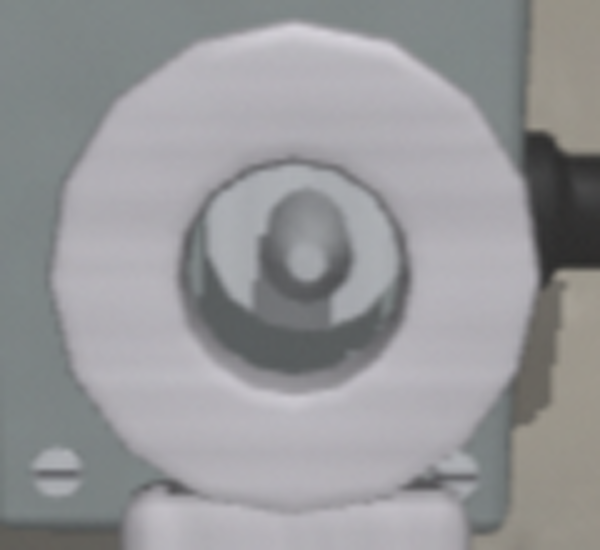

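Run:
```python
from h import *
P=imaging.camera_params('wrist');K=np.array(P['mtx']);H=np.array(P['hand_eye'])
d=H[:3,:3]@np.linalg.inv(K)
f=lambda u,v,z:(lambda w:H[:3,3]+w*(z-H[2,3])/w[2])(d@np.array([u,v,1]))
show()
print('tip',f(326,181.5,123-91),'eye',f(323.8,185.3,-5), 'base of post', f(265+303/5,130+215/5,123-53-3))
```

```text
pos [ 543.8 -139.7  123.7] yaw 85.78 z [-0.002  0.002 -1.   ] F [0.9 0.5 0.2] M [-0.02 -0.   -0.01] op 27.9 q6 [-0.38  0.44 -0.31  0.82  0.    1.26] t 6.05
tip [53.23078265  0.08791605 32.        ] eye [55.6102038  -1.01051233 -5.        ] base of post [5.46723948e+01 2.74559825e-02 6.70000000e+01]
```

The tip shows through the hole, with about 1 mm offset in x and y. I'll correct that and lower gently.

```bash
python3 -m crank '{"linear":[[-1,1,10],[-1,1,20],[-1,1,30],[-1,1,36],[-1,1,40]],"dr":[[0,0,0],[0,0,0],[0,0,0],[0,0,0],[0,0,0]],"fingers":[20,20,20,20,20]}'; python3 -c "
from h import *
show(); im,T,K=snap('wrist','w6')
cv2.imwrite('pics/w6z.png',cv2.resize(im[130:240,265:385,::-1],None,fx=4,fy=4))
im,T,K=snap('side','s6');cv2.imwrite('pics/s6z.png',cv2.resize(im[230:410,220:400,::-1],None,fx=3,fy=3))"
```

```text
clock: 6.47
eef_pos: [543.6, -140.4, 81.9]
tcp_rot: [-2.298, -2.134, 0.003]
force: [-0.4, -1.1, -1.0]
opening: 28.0
pos [ 543.6 -140.4   81.9] yaw 85.76 z [-0.005  0.003 -1.   ] F [-0.4 -1.1 -1. ] M [0.04 0.02 0.04] op 28.0 q6 [-0.38  0.49 -0.36  0.73  0.    1.26] t 6.47
```

View pics/w6z.png

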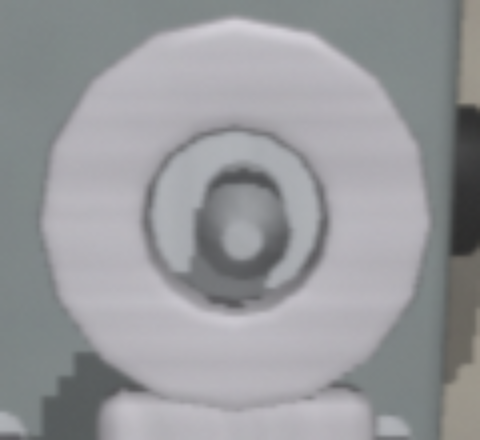

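View pics/s6z.png

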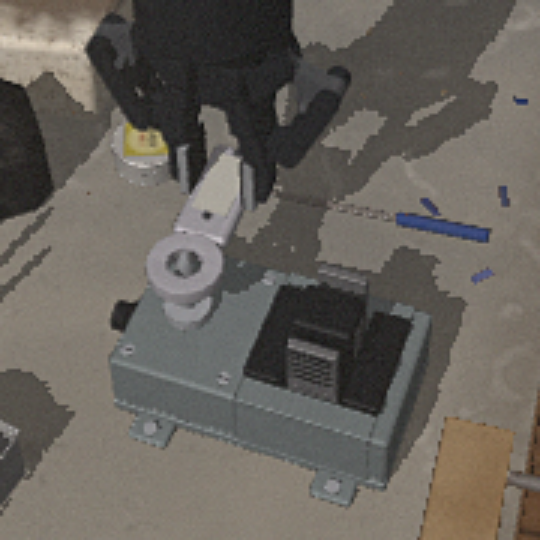

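```bash
python3 -m crank '{"linear":[[-1.5,0.3,3],[-1.5,0.3,7],[-1.5,0.3,10],[-1.5,0.3,13],[-1.5,0.3,13]],"dr":[[0,0,0],[0,0,0],[0,0,0],[0,0,0],[0,0,0]],"fingers":[20,20,20,20,20]}'; python3 -c "
from h import *
show(); im,T,K=snap('wrist','w7')
cv2.imwrite('pics/w7z.png',cv2.resize(im[130:240,265:385,::-1],None,fx=4,fy=4))"
```

```text
clock: 6.98
eef_pos: [543.5, -141.7, 68.8]
tcp_rot: [-2.298, -2.134, 0.003]
force: [-0.3, -0.2, -1.3]
opening: 27.7
pos [ 543.5 -141.7   68.8] yaw 85.77 z [-0.005  0.003 -1.   ] F [-0.3 -0.2 -1.3] M [-0.02  0.04  0.09] op 27.7 q6 [-0.39  0.51 -0.37  0.7   0.    1.26] t 6.98
```

View pics/w7z.png

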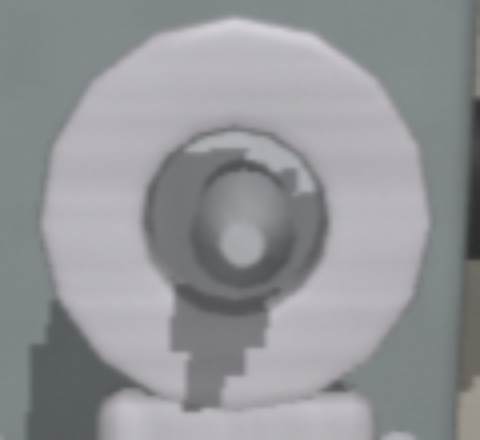

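The post is through the eye and its shadow falls on the ring. I'll lower a little more, then release.

```bash
python3 -m crank '{"linear":[[0,0,3],[0,0,6],[0,0,6],[0,0,6],[0,0,6]],"dr":[[0,0,0],[0,0,0],[0,0,0],[0,0,0],[0,0,0]],"fingers":[20,20,20,40,65]}'; python3 -m crank '{"linear":[[0,0,0],[0,0,0],[0,0,0],[0,0,0]],"dr":[[0,0,0],[0,0,0],[0,0,0],[0,0,0]],"fingers":[65,65,65,65]}'; python3 -c "
from h import *
show(); im,T,K=snap('wrist','w8')
im,T,K=snap('side','s8');cv2.imwrite('pics/s8z.png',cv2.resize(im[230:410,220:400,::-1],None,fx=3,fy=3))"
```

```text
clock: 7.45
eef_pos: [543.7, -141.7, 63.2]
tcp_rot: [-2.298, -2.135, 0.003]
force: [0.1, -0.6, -0.4]
opening: 44.7
clock: 7.78
eef_pos: [543.8, -141.8, 63.3]
tcp_rot: [-2.298, -2.135, 0.003]
force: [-0.2, -0.2, 0.2]
opening: 55.5
pos [ 543.8 -141.8   63.3] yaw 85.78 z [-0.005  0.003 -1.   ] F [-0.2 -0.2  0.2] M [-0.01  0.   -0.02] op 55.5 q6 [-0.39  0.52 -0.37  0.69  0.    1.26] t 7.78
```

View pics/w8.png

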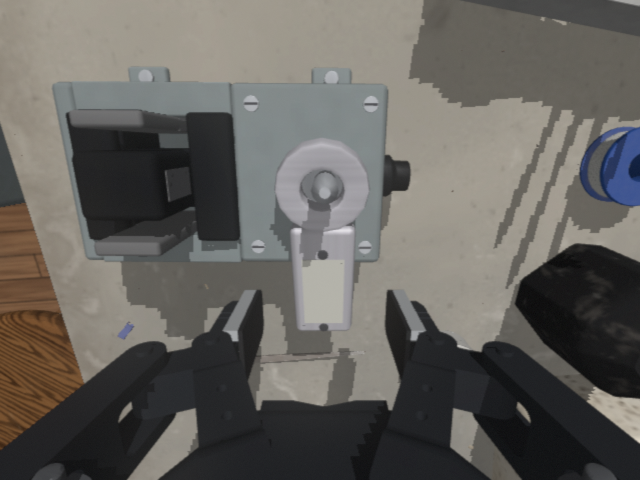

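View pics/s8z.png

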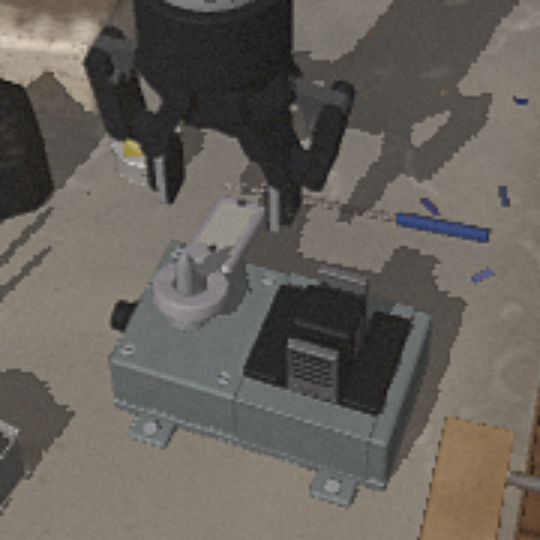

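The tag rests on the collar with the post up through the eye and points to −y, clear of the carrier. Next I'll raise, turn to yaw 175.7° and move over the carrier.

```bash
python3 -m crank '{"linear":[[0,0,-20],[0,0,-50],[0,0,-90],[0,0,-125],[0,0,-140]],"dr":[[0,0,0],[0,0,0],[0,0,-0.06],[0,0,-0.18],[0,0,-0.3]],"fingers":[70,80,90,95,95]}';  python3 -c "
from h import *
show(); go(472,-82,195,175.7)"
```

```text
clock: 8.3
eef_pos: [546.5, -142.9, 208.2]
tcp_rot: [1.949, 2.463, 0.002]
force: [1.5, 0.0, -0.5]
opening: 81.5
pos [ 546.5 -142.9  208.2] yaw 103.3 z [ 0.001  0.    -1.   ] F [ 1.5  0.  -0.5] M [-0.02  0.01  0.  ] op 81.5 q6 [-0.39  0.37 -0.19  1.01  0.    0.95] t 8.3
LIN [ 76.4 -58.5  13.2] DR [ 1.000e-03  1.000e-03 -1.264e+00] deg 72.4 |d| 97 t 8.3
```

```bash
python3 -m crank '{"linear":[[7,-5,0],[14,-10,0],[21,-16,0],[28,-22,0],[35,-27,0]],"dr":[[0,0,-0.12],[0,0,-0.24],[0,0,-0.36],[0,0,-0.48],[0,0,-0.6]],"fingers":[95,95,95,95,95]}';  python3 -c "
from h import *
show(); go(472,-82,195,175.7)"
```

```text
clock: 8.72
eef_pos: [511.6, -114.8, 208.3]
tcp_rot: [1.125, 2.932, 0.001]
force: [0.2, 0.1, -0.1]
opening: 81.2
pos [ 511.6 -114.8  208.3] yaw 138.01 z [ 0.001  0.    -1.   ] F [ 0.2  0.1 -0.1] M [ 0.02  0.02 -0.01] op 81.2 q6 [-0.36  0.29 -0.3   0.98  0.    0.37] t 8.72
LIN [51.4 -2.1 13.3] DR [ 0.001  0.001 -0.658] deg 37.7 |d| 53 t 8.72
```

```bash
python3 -m crank '{"linear":[[10,0,2],[20,-1,4],[30,-1,6],[40,-2,9],[51,-2,13]],"dr":[[0,0,-0.12],[0,0,-0.24],[0,0,-0.36],[0,0,-0.48],[0,0,-0.6]],"fingers":[95,95,95,95,95]}';python3 -m crank '{"linear":[[0,0,0],[0,0,0],[0,0,0]],"dr":[[0,0,-0.05],[0,0,-0.05],[0,0,-0.05]],"fingers":[95,95,95]}';  python3 -c "
from h import *
show(); im,T,K=snap('wrist','w9'); pin('wrist',['carrier_grip','post_tip','tag_eye'],T);show();go(472,-82,195,175.7)"
```

```text
clock: 9.13
eef_pos: [472.2, -82.0, 195.4]
tcp_rot: [0.199, 3.133, -0.0]
force: [-0.1, -1.1, 0.6]
opening: 81.1
clock: 9.38
eef_pos: [472.4, -82.1, 195.6]
tcp_rot: [0.123, 3.137, -0.0]
force: [0.7, 0.0, 0.4]
opening: 80.9
pos [472.4 -82.1 195.6] yaw 175.5 z [ 0.003 -0.    -1.   ] F [0.7 0.  0.4] M [0.01 0.02 0.02] op 80.9 q6 [-0.33  0.22 -0.43  0.91  0.   -0.25] t 9.38
wrist carrier_grip 0.96 [466.7 -82.7  70.8]
wrist post_tip 0.82 [545.2 -89.4  85.4]
wrist tag_eye 0.84 [542.7 -89.3  59.2]
pos [472.5 -82.3 195.5] yaw 175.53 z [ 0.002 -0.    -1.   ] F [ 0.2 -0.3 -1.1] M [-0.    0.01  0.01] op 81.1 q6 [-0.33  0.22 -0.43  0.91  0.   -0.25] t 9.58
LIN [0.5 0.2 0.5] DR [-0.     0.002 -0.003] deg 0.2 |d| 1 t 9.58
```

View pics/w9.png

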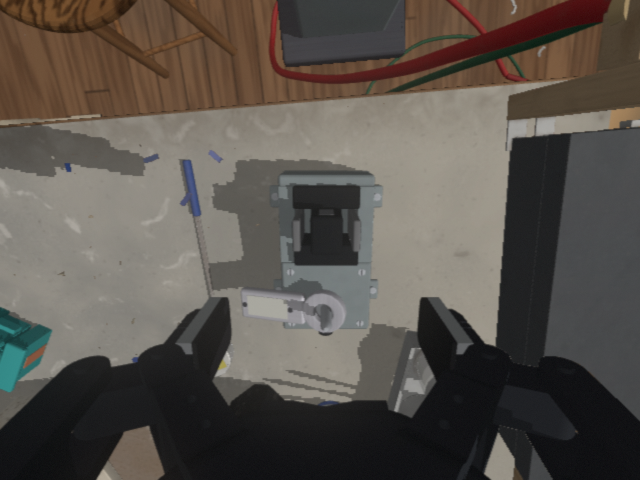

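Run:
```python
import cv2
im=cv2.imread('pics/w9.png'); cv2.imwrite('pics/w9z.png',cv2.resize(im[165:335,235:385],None,fx=3.5,fy=3.5,interpolation=cv2.INTER_CUBIC))
```

```text
(no output)
```

View pics/w9z.png

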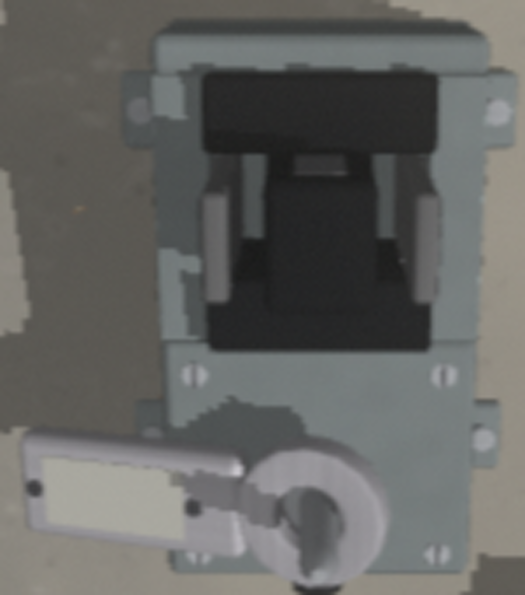

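Run:
```python
from h import *
T,K=cam2world('wrist')
f=lambda u,v,z:px2w(235+u/3.5,165+v/3.5,z,T,K).round(1)
a=f(217,248,81);b=f(427,248,81);print(a,b,(a+b)/2,np.linalg.norm(a-b), f(203,248,81),f(440,248,81))
print('core',f(322,250,81))
c=[f(168,72,45),f(480,72,45),f(172,571,45),f(472,571,45)];print(c); 
v=c[2]-c[0];print(np.degrees(np.arctan2(v[1],v[0])));v=c[3]-c[1];print(np.degrees(np.arctan2(v[1],v[0])));v=c[1]-c[0];print(np.degrees(np.arctan2(v[1],v[0]))-90)
```

```text
[ 468.6 -102.7   81. ] [472.2 -55.5  81. ] [470.4 -79.1  81. ] 47.33708905287692 [ 468.3 -105.9   81. ] [472.4 -52.6  81. ]
core [470.8 -79.2  81. ]
[array([ 432.5, -114. ,   45. ]), array([438.4, -37.4,  45. ]), array([ 570.3, -128.2,   45. ]), array([576.8, -44.6,  45. ])]
-5.883442975109216
-2.9780206519497536
-4.40442520917567
```

```bash
python3 -c "
from h import *
go(471,-79.8,50,175.7)"
```

```text
LIN [  2.    2.4 145.5] DR [-0.     0.002 -0.003] deg 0.2 |d| 146 t 9.58
```

```bash
python3 -m crank '{"linear":[[2,2,25],[2,2.4,50],[2,2.4,75],[2,2.4,90],[2,2.4,100]],"dr":[[0,0.002,-0.003],[0,0.002,-0.003],[0,0.002,-0.003],[0,0.002,-0.003],[0,0.002,-0.003]],"fingers":[95,95,95,95,95]}';python3 -m crank '{"linear":[[0,0,0]],"dr":[[0,0,0]],"fingers":[95]}';  python3 -c "
from h import *
show(); im,T,K=snap('wrist','w10'); pin('wrist',['carrier_grip'],T);show();go(471,-79.8,50,175.7)"
```

```text
clock: 10.0
eef_pos: [469.9, -79.6, 93.6]
tcp_rot: [-0.119, -3.137, -0.001]
force: [0.2, 0.1, 0.2]
opening: 81.3
clock: 10.08
eef_pos: [468.7, -79.3, 91.8]
tcp_rot: [-0.12, -3.134, -0.002]
force: [-0.6, 0.2, -0.2]
opening: 81.0
pos [468.7 -79.3  91.8] yaw 175.61 z [-0.005  0.002 -1.   ] F [-0.6  0.2 -0.2] M [-0.    0.04 -0.02] op 81.0 q6 [-0.32  0.35 -0.57  0.66 -0.   -0.25] t 10.08
wrist carrier_grip 0.73 [469.  -80.3  69.4]
pos [469.7 -79.6  93.3] yaw 175.63 z [-0.003  0.001 -1.   ] F [-0.1  0.  -0.2] M [ 0.03 -0.02  0.04] op 81.1 q6 [-0.32  0.34 -0.57  0.66 -0.   -0.25] t 10.18
LIN [-1.5 -0.2 43.3] DR [ 0.001 -0.003 -0.001] deg 0.2 |d| 43 t 10.18
```

View pics/w10.png

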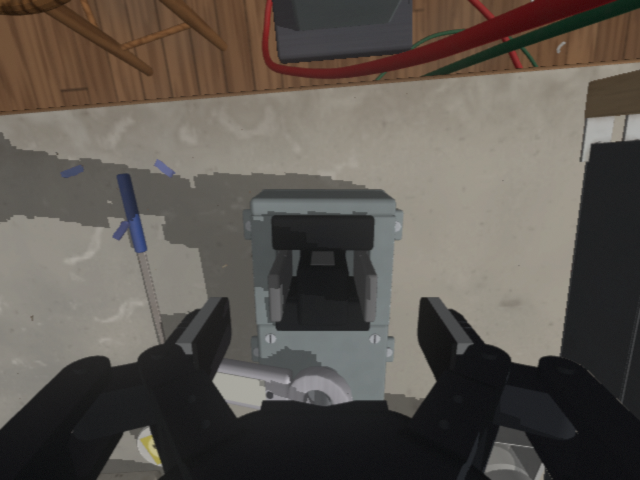

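Run:
```python
import cv2
from h import *
im=cv2.imread('pics/w10.png'); cv2.imwrite('pics/w10z.png',cv2.resize(im[180:350,235:415],None,fx=4,fy=3.5,interpolation=cv2.INTER_CUBIC))
P=imaging.camera_params('wrist');K=np.array(P['mtx']);H=np.array(P['hand_eye'])
d=H[:3,:3]@np.linalg.inv(K)
f=lambda u,v,z:(lambda w:H[:3,3]+w*(z-H[2,3])/w[2])(d@np.array([u,v,1]))
for v in (275,300,318): print(v,f(324,v,92-81).round(1))
print(f(271,300,11),f(377,300,11))
```

```text
275 [10.9  0.5 11. ]
300 [-2.5  0.5 11. ]
318 [-12.5   0.5  11. ]
[ -2.54755322 -25.94696825  11.        ] [-2.48770228 26.99741167 11.        ]
```

View pics/w10z.png

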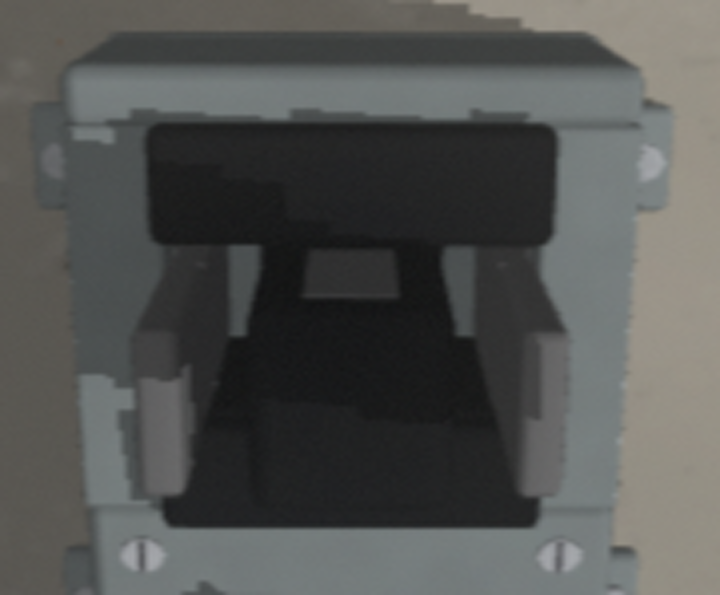

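```bash
python3 -m crank '{"linear":[[-1,0.3,12],[-1,0.3,24],[-1,0.3,34],[-1,0.3,42],[-1,0.3,42]],"dr":[[0,-0.003,0],[0,-0.003,0],[0,-0.003,0],[0,-0.003,0],[0,-0.003,0]],"fingers":[95,95,95,95,95]}';python3 -m crank '{"linear":[[0,0,0],[0,0,0],[0,0,0],[0,0,0],[0,0,0]],"dr":[[0,0,0],[0,0,0],[0,0,0],[0,0,0],[0,0,0]],"fingers":[75,68,62,60,60]}' 30;  python3 -c "
from h import *
show()"
```

```text
clock: 10.6
eef_pos: [470.3, -79.2, 50.8]
tcp_rot: [-0.12, -3.138, -0.002]
force: [-0.3, 0.2, -0.0]
opening: 81.3
clock: 11.02
eef_pos: [471.0, -79.5, 51.6]
tcp_rot: [0.12, 3.139, 0.001]
force: [0.4, -0.6, 4.0]
opening: 51.4
pos [471.  -79.5  51.6] yaw 175.61 z [ 0.001  0.    -1.   ] F [ 0.4 -0.6  4. ] M [-0.02  0.1  -0.02] op 51.4 q6 [-0.32  0.41 -0.61  0.55  0.   -0.25] t 11.02
```

```bash
python3 -m crank '{"linear":[[0,0,0],[0,0,0],[0,0,0],[0,0,0],[0,0,0]],"dr":[[0,0,0],[0,0,0],[0,0,0],[0,0,0],[0,0,0]],"fingers":[52,45,38,35,30]}' 35;  python3 -m crank '{"linear":[[0,0,0],[0,0,0]],"dr":[[0,0,0],[0,0,0]],"fingers":[30,30]}' 40; python3 -c "
from h import *
show(); im,T,K=snap('wrist','w11')"
```

```text
clock: 11.43
eef_pos: [471.5, -79.7, 53.1]
tcp_rot: [0.12, 3.137, -0.0]
force: [-5.7, -0.0, 16.1]
opening: 36.7
clock: 11.6
eef_pos: [471.6, -79.7, 53.5]
tcp_rot: [0.12, 3.137, -0.0]
force: [-1.5, 0.2, 7.6]
opening: 35.2
pos [471.6 -79.7  53.5] yaw 175.62 z [ 0.003 -0.    -1.   ] F [-1.5  0.2  7.6] M [0.17 0.37 0.01] op 35.2 q6 [-0.32  0.4  -0.61  0.56  0.   -0.25] t 11.6
```

View pics/w11.png

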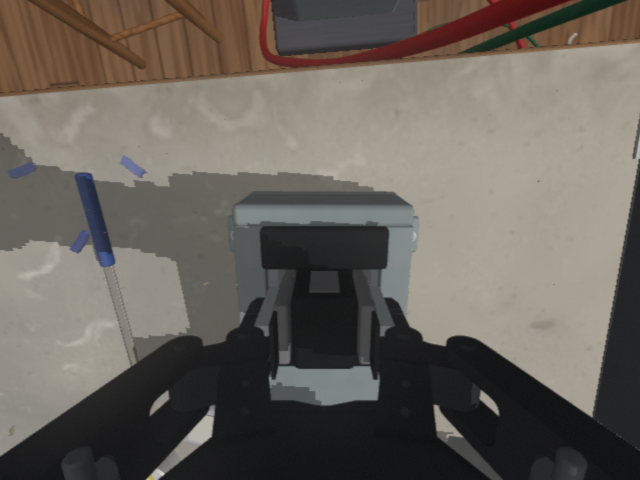

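Run:
```python
import cv2
from h import *
im=cv2.imread('pics/w11.png'); cv2.imwrite('pics/w11z.png',cv2.resize(im[210:400,220:430],None,fx=3.7,fy=3.15,interpolation=cv2.INTER_CUBIC))
P=imaging.camera_params('wrist');K=np.array(P['mtx']);H=np.array(P['hand_eye'])
d=H[:3,:3]@np.linalg.inv(K)
f=lambda u,v,z:(lambda w:H[:3,3]+w*(z-H[2,3])/w[2])(d@np.array([u,v,1]))
for z in (-8,-14,-20,-27): print(z,(f(373,340,z)-f(274,340,z)).round(1),f(323,340,z).round(1))
show()
```

```text
-8 [ 0. 45.  0.] [-13.2   0.1  -8. ]
-14 [ 0. 43.  0.] [ -9.4   0.1 -14. ]
-20 [ 0. 41.  0.] [ -5.6   0.1 -20. ]
-27 [ 0.  38.6  0. ] [ -1.2   0.1 -27. ]
pos [471.6 -79.7  53.5] yaw 175.62 z [ 0.002 -0.    -1.   ] F [-1.7  1.1  7.3] M [ 0.17  0.31 -0.02] op 35.3 q6 [-0.32  0.4  -0.61  0.56  0.   -0.25] t 11.65
```

View pics/w11z.png

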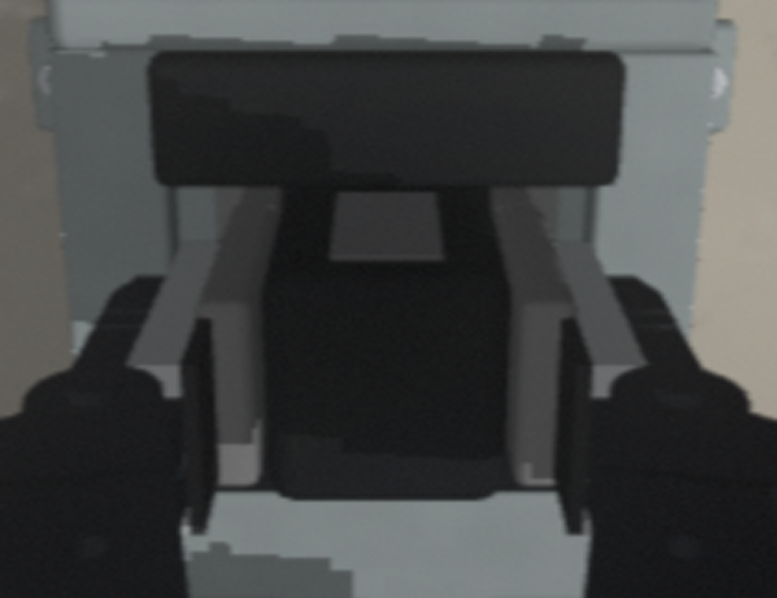

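Both tabs are against the core (about 39–40 mm over them) and centred between the pads, so they're fully pinched. Now I'll draw the carrier up slowly.

```bash
python3 -m crank '{"linear":[[0,0,-2],[0,0,-5],[0,0,-9],[0,0,-13],[0,0,-17]],"dr":[[0,0,0],[0,0,0],[0,0,0],[0,0,0],[0,0,0]],"fingers":[30,30,30,30,30]}' 45;  python3 -c "
from h import *
show(); im,T,K=snap('side','s12');cv2.imwrite('pics/s12z.png',cv2.resize(im[230:410,220:400,::-1],None,fx=3,fy=3))"
```

```text
clock: 12.07
eef_pos: [471.4, -79.6, 70.7]
tcp_rot: [0.12, 3.137, 0.0]
force: [0.4, -0.5, -1.8]
opening: 34.7
pos [471.4 -79.6  70.7] yaw 175.62 z [ 0.002  0.    -1.   ] F [ 0.4 -0.5 -1.8] M [ 0.01 -0.03 -0.03] op 34.7 q6 [-0.32  0.38 -0.59  0.6   0.   -0.25] t 12.07
```

View pics/s12z.png

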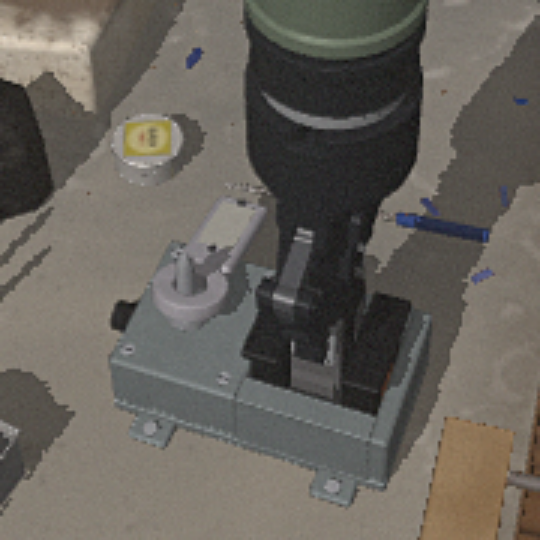

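The carrier is rising freely (Fz about −2 N, its weight), and the tag is undisturbed. I'll keep lifting.

```bash
python3 -m crank '{"linear":[[0,0,-7],[0,0,-14],[0,0,-21],[0,0,-30],[0,0,-40]],"dr":[[0,0,0],[0,0,0],[0,0,0],[0,0,0],[0,0,0]],"fingers":[30,30,30,30,30]}';python3 -m crank '{"linear":[[0,0,-12],[0,0,-26],[0,0,-42],[0,0,-58],[0,0,-70]],"dr":[[0,0,0],[0,0,0],[0,0,0],[0,0,0],[0,0,0]],"fingers":[30,30,30,30,30]}'; python3 -m crank '{"linear":[[0,0,-2],[0,0,-3],[0,0,-3],[0,0,-3],[0,0,-3]],"dr":[[0,0,0],[0,0,0],[0,0,0],[0,0,0],[0,0,0]],"fingers":[30,30,30,30,30]}'; python3 -c "
from h import *
show(); im,T,K=snap('side','s13'); pin('side',['carrier_grip','carrier_foot','post_tip','tag_eye'],T);cv2.imwrite('pics/s13z.png',cv2.resize(im[150:410,180:440,::-1],None,fx=2.3,fy=2.3))
im,T,K=snap('wrist','w13')"
```

```text
clock: 12.53
eef_pos: [471.8, -79.7, 112.3]
tcp_rot: [0.12, 3.136, -0.0]
force: [-0.3, 0.7, -2.6]
opening: 34.5
clock: 12.95
eef_pos: [471.9, -79.8, 184.4]
tcp_rot: [0.12, 3.135, -0.001]
force: [1.1, -0.8, -1.6]
opening: 34.7
clock: 13.37
eef_pos: [471.2, -79.6, 186.6]
tcp_rot: [0.12, 3.136, -0.0]
force: [-0.5, -0.4, -0.8]
opening: 34.4
pos [471.2 -79.6 186.6] yaw 175.62 z [ 0.003 -0.    -1.   ] F [-0.5 -0.4 -0.8] M [0.03 0.03 0.04] op 34.4 q6 [-0.32  0.23 -0.45  0.89  0.   -0.25] t 13.37
side carrier_grip 0.89 [469.7 -76.5 199.7]
side carrier_grip 0.68 [ 7.011e+02 -1.781e+02  4.000e-01]
side post_tip 0.56 [548.7 -86.5  91.8]
side post_tip 0.5 [501.9 -78.8  -3.3]
side tag_eye 0.56 [548.  -89.1  56.9]
```

View pics/s13z.png

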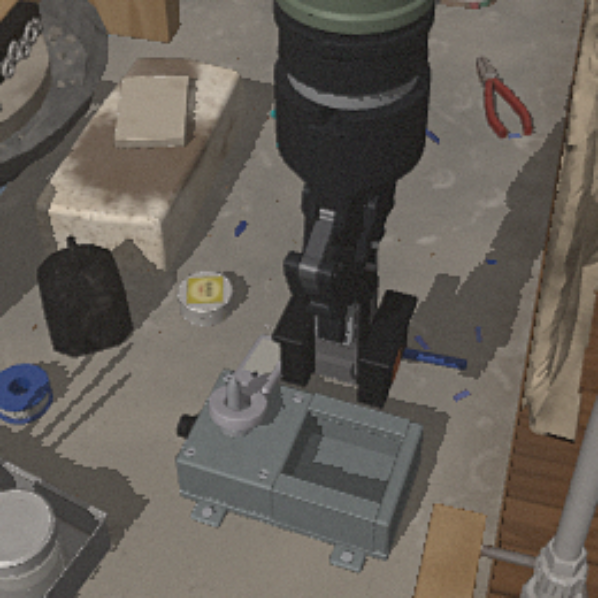

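View pics/w13.png

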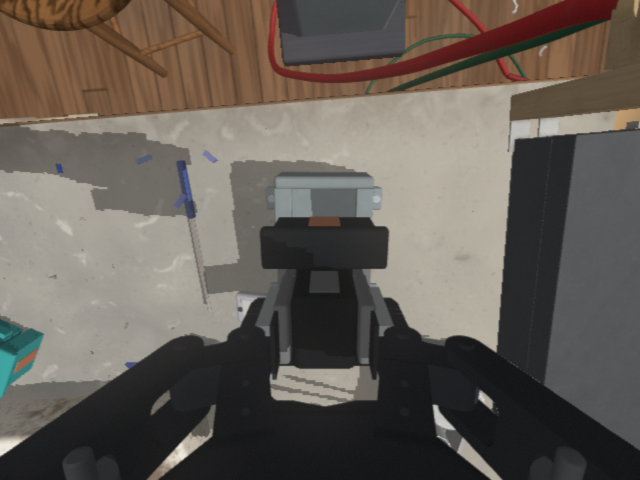

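The well is empty and the carrier sits in the hand exactly as at the grasp. Its underside is at about 141 mm, and the tag is still on the post.

```bash
python3 -m crank '{"linear":[[0,0,0],[0,0,0],[0,0,0]],"dr":[[0,0,0],[0,0,0],[0,0,0]],"fingers":[30,30,30]}'; python3 -c "
from h import *
show(); print(r.close_job())"
```

```text
clock: 13.92
eef_pos: [471.8, -79.8, 187.1]
tcp_rot: [0.12, 3.135, -0.001]
force: [0.4, 0.1, -1.3]
opening: 34.7
pos [471.8 -79.8 187.1] yaw 175.62 z [ 0.004 -0.001 -1.   ] F [ 0.4  0.1 -1.3] M [ 0.06 -0.01  0.05] op 34.7 q6 [-0.32  0.23 -0.45  0.89  0.   -0.25] t 13.92
the job is handed in; nothing more can be done
None
```

I hung the tag's eye over the post and released it, so it rests on the collar pointing to −y. Then I pinched both catches, drew the carrier straight up and handed the job in at 13.9 s, still holding it pinched.

**Last checks:**
- **Tag:** the last side picture shows it still on the post. The network put the eye 57 mm above the bench, where about 58 mm is expected for a tag resting on the collar.
- **Carrier:** the well is empty. The carrier sits in the hand as at the grasp, with the tool within 0.3° of vertical. From the 133 mm lift, its underside is about 141 mm above the bench, or 96 mm above the base top.
- **Forces:** the highest reading at the end of any move was about 16 N, while pinching.
- **Bystanders:** I did not touch any of them, and those visible in the last pictures look unmoved.

**What disagreed or was missing:**
- **Finger opening:** it read 34.7 mm, while fully pinched catches should give 40 mm. It also read 28 mm on the 30 mm tag. The wrist picture showed the tabs against the core, about 39–40 mm across, so I trusted that.
- **Carrier underside:** the network did not report it in the last side picture, so that height comes from the lift and the unchanged grasp only.

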